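# Line up the baby jars against the rack's back bar with a ruler

## Task

Take the ruler by its grip bar and push the four straggling baby jars back with its edge, all together, until the row is pressed gently home against the blue back bar (about a kilo of push is plenty, they are glass), straight and square to the rack's base tier. Touch the jars only with the ruler, keep them upright and leave everything else alone. Then let go of the ruler, leaving it lying flat on the shelf along the front of the row, its edge against the jars.

Things in the scene. Friction and masses are not known exactly. Their poses are not given: they have to be found in the camera images.
- jar_a_mid (a point): centre (37 mm above the shelf) of the closed round glass baby jar with orange food and an orange lid; 50 mm across, 74 mm tall, about 0.16 kg; loose, standing upright on the shelf
- jar_b_mid (a point): centre (37 mm above the shelf) of the closed round glass baby jar with green food and an orange lid; 50 mm across, 74 mm tall, about 0.16 kg; loose, standing upright on the shelf
- jar_c_mid (a point): centre (37 mm above the shelf) of the closed round glass baby jar with beige food and an orange lid; 50 mm across, 74 mm tall, about 0.16 kg; loose, standing upright on the shelf
- jar_d_mid (a point): centre (37 mm above the shelf) of the closed round glass baby jar with dark red food and an orange lid; 50 mm across, 74 mm tall, about 0.16 kg; loose, standing upright on the shelf
- ruler_grip (a point): centre of the loose ruler's black grip bar with a yellow stripe on top (16 mm thick along x, 100 mm long along y, from 5 to 42 mm above the underside; this point is 25 mm up). The ruler is a flat aluminium plate 250 mm long (y), 95 mm wide, 5 mm thick, 0.22 kg, lying flat; +x points from the grip bar to the pushing edge, z up
- ruler_edge (a point): middle of the ruler's straight pushing edge, 75 mm ahead (+x) of the grip bar's centre line and 7 mm above the underside; the edge is the face of a 14 mm tall lip that runs the full 250 mm along y
- tier: the rack's base tier, a fixed white plastic frame without a floor: 60 mm tall side walls with inner faces at y = -215 and +215 mm, running from x = -95 to +95 mm, and a low back wall at x = +89 mm; open towards the robot. Origin at its centre on the shelf; +x points to the back, z up. The jars start side by side with centres at x = -85 to -40 mm
- bar_zone (a point): middle of the zone in which the tier's blue back bar (410 mm long, 45 mm tall, parallel to the tier's y) may be clamped: 25 mm behind (+x of) the tier's origin, 20 mm up, a fixed point of the tier. The bar's front face is anywhere from 25 mm before to 25 mm behind this point; just where is not measured and must be felt or seen. It is rigid and stays put
- egg_cup: white ceramic egg cup, 46 mm across, 55 mm tall, standing inside the tier next to one side wall; origin under its centre; leave alone
- snack_pot: small white pot with a green lid, 44 mm across, 50 mm tall, standing inside the tier next to the other side wall; origin under its centre; leave alone
- teething_ring: green teething ring lying flat, 74 mm across, 14 mm thick; origin under its centre; leave alone
- scoop: aluminium scoop, cup 42 mm across and 30 mm tall with a 75 mm handle along its -x; origin under the cup; leave alone
- feeding_bottle: standing clear feeding bottle with a yellow cap, 56 mm across, 150 mm tall; origin under its centre; leave alone

How it is judged:
On the way:
1. the held ruler, square to the tier (0.045 rad), with all four jars within 6 mm of its edge, presses the row on the back bar with over 2 N for 0.2 s; ruler and gripper clear of the tier (x of jar_a_mid in the frame of ruler_edge between 0.021 and 0.031 m and y of jar_a_mid in the frame of ruler_edge between -0.13 and 0.13 m and x of jar_b_mid in the frame of ruler_edge between 0.021 and 0.031 m and y of jar_b_mid in the frame of ruler_edge between -0.13 and 0.13 m and x of jar_c_mid in the frame of ruler_edge between 0.021 and 0.031 m and y of jar_c_mid in the frame of ruler_edge between -0.13 and 0.13 m and x of jar_d_mid in the frame of ruler_edge between 0.021 and 0.031 m and y of jar_d_mid in the frame of ruler_edge between -0.13 and 0.13 m and angle between the y axis of ruler_edge and the y axis of tier, either way round below 0.045 rad and contact force between tier and anything else above 2 N and contact force between the fingers and ruler above 2 N and contact force between tier and ruler below 0.3 N and contact force between tier and the arm below 0.3 N and contact force between tier and the fingers below 0.3 N), for 0.2 s.
At the end, for the whole second after the job is handed in: all four jars stand upright at rest on the shelf, at the back bar's place in the tier, in one straight row along the ruler's edge (no jar more than 8 mm off it); the released ruler lies flat on the shelf, square to the tier within 0.045 rad (x of jar_a_mid in the frame of ruler_edge between 0.021 and 0.033 m and y of jar_a_mid in the frame of ruler_edge between -0.13 and 0.13 m and x of jar_b_mid in the frame of ruler_edge between 0.021 and 0.033 m and y of jar_b_mid in the frame of ruler_edge between -0.13 and 0.13 m and x of jar_c_mid in the frame of ruler_edge between 0.021 and 0.033 m and y of jar_c_mid in the frame of ruler_edge between -0.13 and 0.13 m and x of jar_d_mid in the frame of ruler_edge between 0.021 and 0.033 m and y of jar_d_mid in the frame of ruler_edge between -0.13 and 0.13 m and angle between the y axis of ruler_edge and the y axis of tier, either way round below 0.045 rad and angle between each of jar_a_mid, jar_b_mid, jar_c_mid, jar_d_mid's own z axis and vertical below 0.1 rad and height (world z) of each of jar_a_mid, jar_b_mid, jar_c_mid, jar_d_mid below 0.042 m and x of each of jar_a_mid, jar_b_mid, jar_c_mid, jar_d_mid in the frame of tier above -0.03 m and linear speed of each of jar_a, jar_b, jar_c, jar_d, ruler below 0.01 m/s and height (world z) of ruler_edge below 0.011 m and angle between ruler_edge's own z axis and vertical below 0.04 rad and contact force between the fingers and ruler below 0.1 N); the robot touches nothing.
It fails at once if egg cup, snack pot, teething ring, scoop or feeding bottle is moved by more than 15 mm (distance of any of egg_cup, snack_pot, teething_ring, scoop, feeding_bottle from where it was at the start of the episode above 0.015 m).
It fails at once if egg cup, snack pot or feeding bottle is tipped over (angle between any of egg_cup, snack_pot, feeding_bottle's own z axis and vertical above 0.4 rad).
It fails at once if a jar is tipped (angle between any of jar_a_mid, jar_b_mid, jar_c_mid, jar_d_mid's own z axis and vertical above 0.35 rad).
It fails at once if the gripper or arm touches a jar (contact force between any of the fingers, the arm and jar_a above 0.5 N or contact force between any of the fingers, the arm and jar_b above 0.5 N or contact force between any of the fingers, the arm and jar_c above 0.5 N or contact force between any of the fingers, the arm and jar_d above 0.5 N).
It fails at once if the row is shoved against the tier with more than 18 N (contact force between tier and anything else above 18 N).
It also fails if it takes over 51 s, if anything falls off the work surface, if the arm or the gripper's body presses on something with over 40 N, if the wrist force passes 120 N, or if a joint passes its speed limit or range.

## Robot

A 6-joint arm with a two-finger parallel gripper is mounted at the origin on the work surface. World frame = base frame: x ahead of the robot, y to its left, z up, the work surface at z = 0. Lengths are in m, angles in rad, forces in N, time in s.
With the tool pointing down it reaches from about 0.35 to 0.775 m from the base axis. Payload 5.5 kg.
Tool frame: the origin (TCP) lies midway between the tips of the shut fingers; the grasp point (between the pads) lies 19 mm behind it; z points along the fingers, y is the line along which they close (so a half turn about z gives the same grasp; the last joint's range is limited). The gripper opens to 85 mm and grips with 20 to 120 N. Pads are 22 mm wide; open, the fingers measure 114 mm over their backs; the gripper's body (76 mm by 85 mm) begins 54 mm behind the grasp point. The pads swing forward as they close: fully open they stand 13 mm farther back than shut.
Start: joints at [-1.244, 0.313, 0.046, 1.304, 0, 1.431], TCP at [0.259, -0.514, 0.231] pointing down, gripper open.
Joint ranges: [-2.76, 2.76], [-0.86, 1.69], [-1.03, 1.26], [-2.2, 2.34], [-1.47, 1.5], [-3.14, 3.14]. Speed limits (rad/s): [2.57, 2.57, 3.14, 3.14, 3.14, 3.14].

## Interface

Orientations are given as a unit quaternion [w, x, y, z].
In Python, from workcell import env gives the robot as it stands.
- The arm moves only by the tool move_arm, never from a script. Its argument "targets" is a list of rows, each a list of 3 entries, a list of its own where there are three numbers: the shift along the tool's x, y, z in mm, then the turn, a rotation vector about the tool's x, y, z in units of 10 degrees (1.0 is 10 degrees), then the closure, from -1 (fully open) to 1 (shut). In form: [[[dx, dy, dz], [ax, ay, az], gripper], ...]. A call has 1 to 5 rows; each row is the pose to reach, as a shift and turn from the pose commanded when the call began, along the tool's axes at that moment; what a row does not reach only later rows make up. A row lasts 1/8 s, in which the tool goes at most 62.5 mm and 10.7 degrees, less where a joint would pass 70% of its speed; a pose out of reach is approached as far as the arm can. A call with a gripper value outside its range is refused whole. The fingers move at their own pace and stop on an object; "squeeze" is the grip in N (left out, the last holds). Time passes only in rows, so rows that repeat a pose let the fingers close. It gives the time, the measured TCP pose, the force, the opening and the grip force at its end, in the units of the state.
- env.get_state(): the state, without advancing time (a new reading comes with each control period).
- env.read_camera(name): name is "scene" or "top" or "wrist"; returns a dict with "pixels" (480x640x3 uint8, red, green, blue), "fovy" (degrees; the focal length in pixels is half the picture's height over the tangent of half this angle, whatever the lens; pixels are square), "cx", "cy" (the principal point, pixels), "dist_coeffs" ([k1, k2, p1, p2, k3] as OpenCV has them; the pictures are not rectified), "extrinsics" (4x4, takes a point from world to camera coordinates); the wrist camera has in their place "mount" (4x4, takes a point from camera to tool coordinates, whose origin is the TCP and whose axes are the flange's). Camera axes: x right, y up, looking along -z (the intrinsics and any distortion apply to the point x, -y, -z); pixel columns grow to the right and rows downward; lengths in m; the calibration is good to about 2 mm. A picture is of the moment at which its call begins: read the wrist's pose just before it. There is no depth.
- env.hand_in(): hands the job in; it is judged then, once.
Trained networks look in a picture, given as the dict that the camera call returned (one of the last four; its "shot" number tells which), for a name from the list of things; names that differ only in an ending like _2 or _b are one class to them, and where a whole thing is asked for, a point or a joint stands for the part that bears it (a point fixed in the world has none). Each returns a list of dicts, best first, with "confidence" (0 to 1); they miss things now and then, are a little off and sometimes report something else, mostly with a low value. They report only what shows in the picture. A call takes as long as a camera call.
- env.spot_in(thing, picture): "centre" ([x, y, z] in m, in world coordinates, good to about 4 mm: the middle of the surface that is visible of it).
- env.regions_of(thing, picture): "mask" (480x640 bool, what is visible of it).
- env.landmark_of(thing, picture): "centre" ([x, y, z] in m, in world coordinates, good to about 4 mm: a listed point, or the origin of a listed thing).
The state is a dict: "clock": time; "joint_pos": joint angles; "qvel": joint speeds; "tau": joint torques, N m; "tcp_pos": TCP position; "orientation": TCP orientation; "wrist_force": force on the tool from outside, world axes, zero at the start; "ft_torque": the same for the moment, N m; "finger_gap": finger opening in m; "grip_force": force on a finger pad.
Only numpy, scipy, OpenCV 4.12 (cv2) and the standard library are available. Lean on these libraries where they do the work, as an engineer would, in place of code of your own. Each camera call takes 0.05 s, during which the arm holds its last target. There are 200 camera calls.

## Working session

There is one attempt and no reset: what is moved stays moved. The work goes in short steps, Python scripts to look and compute and a tool call to move; the robot and the scene stay as the last step left them, time stands still between calls to the robot, and variables do not carry over. Pictures are saved under pics/ and viewed, at most 10 in all, crops included, and the job is handed in when it is done.

Besides the shell and the picture viewer there is one more tool, called after "Request:" in YAML: its name, and indented under it one key for each argument. move_arm: Moves the arm, as the interface text tells. Its arguments: {"type":"object","properties":{"targets":{"type":"array","items":{"type":"array"}},"squeeze":{"type":"number"}},"required":["targets"]}

```bash
mkdir -p pics
cat > h.py <<'E'
from workcell import env
import numpy as np, cv2
def K(p):
    f=240/np.tan(np.radians(p["fovy"])/2)
    return np.array([[f,0,p["cx"]],[0,f,p["cy"]],[0,0,1]]),np.array(p["dist_coeffs"],float)
def E(p,st=None):
    if "extrinsics" in p: return np.array(p["extrinsics"])
    from scipy.spatial.transform import Rotation as R
    q=np.array(st["orientation"]);T=np.eye(4);T[:3,:3]=R.from_quat(q[[1,2,3,0]]).as_matrix();T[:3,3]=st["tcp_pos"]
    return np.linalg.inv(T@np.array(p["mount"]))
def proj(p,X,st=None):
    X=np.atleast_2d(X);c=(E(p,st)@np.c_[X,np.ones(len(X))].T).T[:,:3]*[1,-1,-1]
    k,d=K(p);return cv2.projectPoints(c,np.zeros(3),np.zeros(3),k,d)[0].reshape(-1,2)
def unproj(p,uv,z,st=None):
    k,d=K(p);n=cv2.undistortPoints(np.float64(uv).reshape(-1,1,2),k,d).reshape(-1,2)
    M=np.linalg.inv(E(p,st));r=np.c_[n[:,0],-n[:,1],-np.ones(len(n))]@M[:3,:3].T
    o=M[:3,3];return o+r*((z-o[2])/r[:,2])[:,None]
def save(p,name): cv2.imwrite("pics/"+name,cv2.cvtColor(p["pixels"],cv2.COLOR_RGB2BGR))
E
python3 - <<'E'
from h import *
s=env.get_state();print({k:np.round(v,3) for k,v in s.items()})
for c in("top","scene"):
    p=env.read_camera(c);save(p,c+"0.png")
    for n in["jar_a_mid","jar_b_mid","jar_c_mid","jar_d_mid","ruler_grip","ruler_edge","tier","bar_zone","egg_cup","snack_pot","teething_ring","scoop","feeding_bottle"]:
        print(c,n,[(np.round(r["centre"],3).tolist(),round(r["confidence"],2)) for r in env.landmark_of(n,p)[:2]])
E
```

```text
{'clock': np.float64(0.0), 'joint_pos': array([-1.244,  0.314,  0.045,  1.304,  0.   ,  1.431]), 'qvel': array([-0.   ,  0.   ,  0.002, -0.001,  0.001, -0.002]), 'tau': array([-1.0000e-03, -4.8063e+01,  2.9853e+01,  1.9000e-02, -0.0000e+00,
       -0.0000e+00]), 'tcp_pos': array([ 0.259, -0.513,  0.23 ]), 'orientation': array([-0.001,  0.973,  0.231, -0.   ]), 'wrist_force': array([-0.894, -0.327, -0.338]), 'ft_torque': array([ 0.023,  0.057, -0.023]), 'grip_force': np.float64(0.0), 'finger_gap': np.float64(0.086)}
top jar_a_mid [([0.608, 0.054, 0.039], 0.75)]
top jar_b_mid [([0.611, -0.133, 0.038], 0.57)]
top jar_c_mid [([0.59, -0.075, 0.036], 0.83)]
top jar_d_mid [([0.598, -0.009, 0.03], 0.74)]
top ruler_grip [([0.423, 0.002, 0.025], 0.62)]
top ruler_edge [([0.499, -0.0, 0.009], 0.7), ([0.692, -0.05, 0.02], 0.61)]
top tier [([0.67, -0.044, -0.0], 0.86)]
top bar_zone [([0.694, -0.049, 0.023], 0.77)]
top egg_cup [([0.588, -0.226, 0.004], 0.79)]
top snack_pot [([0.611, 0.144, 0.0], 0.75), ([0.289, 0.338, 0.002], 0.22)]
top teething_ring [([0.286, 0.337, 0.002], 0.71), ([0.609, 0.14, 0.002], 0.7)]
top scoop [([0.611, -0.134, 0.038], 0.71), ([0.494, -0.328, 0.002], 0.67)]
top feeding_bottle [([0.581, 0.414, 0.002], 0.66)]
scene jar_a_mid [([0.608, 0.056, 0.034], 0.62)]
scene jar_b_mid [([0.611, -0.132, 0.036], 0.73)]
scene jar_c_mid [([0.592, -0.077, 0.039], 0.7)]
scene jar_d_mid [([0.599, -0.01, 0.035], 0.61)]
scene ruler_grip [([0.42, 0.004, 0.022], 0.79)]
scene ruler_edge [([0.496, -0.007, 0.004], 0.67)]
scene tier [([0.672, -0.048, 0.003], 0.77)]
scene bar_zone [([0.694, -0.047, 0.019], 0.79)]
scene egg_cup [([0.592, -0.228, 0.0], 0.57)]
scene snack_pot [([0.612, 0.146, -0.002], 0.63)]
scene teething_ring [([0.286, 0.339, 0.001], 0.57)]
scene scoop [([0.492, -0.328, 0.002], 0.67), ([0.694, -0.044, 0.016], 0.38)]
scene feeding_bottle [([0.576, 0.409, -0.001], 0.95)]
```

View pics/top0.png

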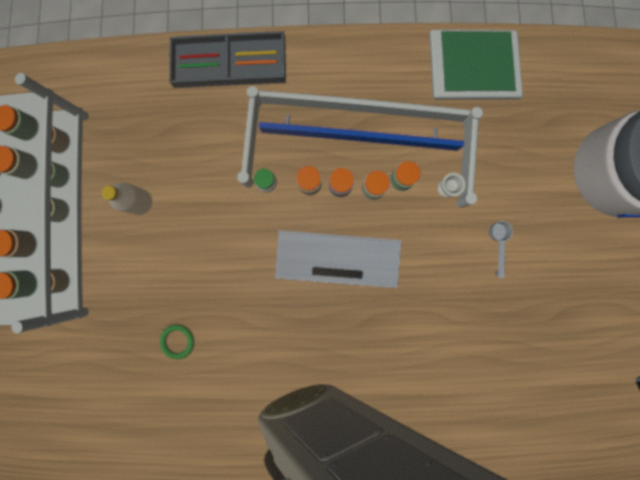

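View pics/scene0.png

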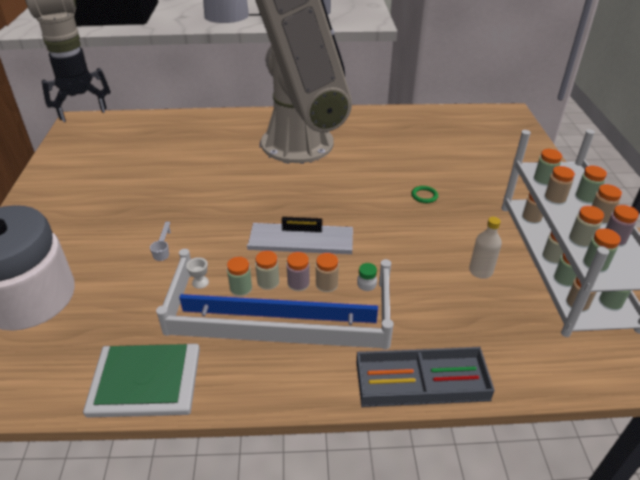

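The top view shows the tier turned a few degrees, with the bar running from about (260,127) to (462,145). The four jars are at rows 175–190, and the ruler is centred near (338,260) with its grip at (338,272). Next I'll measure the angles.

Run:
```python
from h import *
p=env.read_camera("top");im=p["pixels"].astype(int)
def fit(w):
    vx,vy,x,y=cv2.fitLine(np.float32(w[:,:2]),cv2.DIST_HUBER,0,.01,.01).ravel()
    if vy<0:vx,vy=-vx,-vy
    return "x0,y0 %.4f %.4f yaw %.2fdeg"%(x,y,np.degrees(np.arctan2(-vx,vy)))
b=(im[...,2]-im[...,0]>50)&(im[...,2]-im[...,1]>40);b[:,500:]=0;b[:90]=0;b[200:]=0
for nm,f,z in(("barfront",np.max,.045),("barback",np.min,.045)):
    uv=np.array([(u,f(np.where(b[:,u])[0])+(.5 if f is np.max else -.5)) for u in range(270,452) if b[:,u].any()])
    print(nm,fit(unproj(p,uv,z)))
g=np.zeros(b.shape,bool);g[262:285,305:370]=im[262:285,305:370].sum(2)<200
ys,xs=np.where(g);w=unproj(p,np.c_[xs,ys],.042);print("grip",fit(w),w.mean(0),np.ptp(w[:,1]))
m=env.regions_of("ruler_grip",p)[0]["mask"]
uv=np.array([(u,np.where(m[:,u])[0].min()-.5) for u in range(284,395) if m[:,u].any()])
w=unproj(p,uv,.014);print("edge",fit(w))
uv=np.array([(u,np.where(m[:,u])[0].max()+.5) for u in range(284,395) if m[:,u].any()])
print("rear",fit(unproj(p,uv,.005)))
# lids orange
o=((im[...,0]-im[...,2]>120)&(im[...,0]>180)).astype(np.uint8);o[:,:290]=0;o[:,430:]=0;o[:150]=0;o[210:]=0
n,_,st,c=cv2.connectedComponentsWithStats(o)
for i in range(1,n):
    if st[i,4]>100: print("lid",st[i,4],unproj(p,c[i],.072).round(4))
# tier corners clicked (tops of posts)
print("posts",unproj(p,[(253,92),(477,113),(243,178),(471,199)],.06).round(4))
```

```text
barfront x0,y0 0.6872 -0.0483 yaw -7.02deg
barback x0,y0 0.6987 -0.0487 yaw -6.80deg
grip x0,y0 0.4216 0.0052 yaw -6.08deg [0.42161375 0.00520117 0.042     ] 0.09357449929503212
edge x0,y0 0.4951 -0.0012 yaw -6.02deg
rear x0,y0 0.3972 -0.0055 yaw -5.85deg
posts [[ 0.7796  0.1609  0.06  ]
 [ 0.7267 -0.2786  0.06  ]
 [ 0.6091  0.1828  0.06  ]
 [ 0.5567 -0.2577  0.06  ]]
```

```bash
cat >> h.py <<'E'
from scipy.spatial.transform import Rotation as R
def plan(x,y,z,yaw,fix=True):
    """yaw (deg) = world direction of tool y; prints shift mm, turn/10deg from measured pose"""
    s=env.get_state();q=np.array(s["orientation"]);A=R.from_quat(q[[1,2,3,0]])
    t=np.radians(yaw+90);B=R.from_matrix(np.array([[np.cos(t),np.sin(t),0],[np.sin(t),-np.cos(t),0],[0,0,-1.]]))
    d=A.inv().apply(np.array([x,y,z])-s["tcp_pos"])*1000
    print("t",round(float(s["clock"]),2),"shift",d.round(1),"turn",(np.degrees((A.inv()*B).as_rotvec())/10).round(2),"tcp",np.round(s["tcp_pos"],4),"F",np.round(s["wrist_force"],2))
E
python3 -c "
from h import *
plan(.4216,.0052,.13,-6)"
```

```text
t 1.5 shift [ 378.9 -389.9  101.3] turn [ 0.    0.   -5.73] tcp [ 0.2588 -0.5135  0.2313] F [ 0.09 -0.25 -0.36]
```

Request:
move_arm:
  targets:
    - [[40,-40,0],[0,0,-0.7],-1]
    - [[80,-80,0],[0,0,-1.4],-1]
    - [[120,-120,0],[0,0,-2.1],-1]
    - [[160,-160,0],[0,0,-2.8],-1]
    - [[200,-200,0],[0,0,-3.5],-1]

```text
clock: 2.12
tcp_pos: [0.3477, -0.2433, 0.2315]
orientation: [0.0, 0.857, 0.515, 0.0]
wrist_force: [0.7, 0.4, -0.3]
finger_gap: 0.0854
grip_force: 0.0
```

```bash
python3 -c "
from h import *
plan(.4216,.0052,.13,-6)"
```

```text
t 2.12 shift [254.1 -51.8 101.4] turn [ 0.01  0.   -2.21] tcp [ 0.3477 -0.2433  0.2315] F [ 0.69  0.37 -0.31]
```

Request:
move_arm:
  targets:
    - [[51,-10,20],[0,0,-0.44],-1]
    - [[102,-20,40],[0,0,-0.88],-1]
    - [[152,-31,60],[0,0,-1.33],-1]
    - [[203,-41,80],[0,0,-1.77],-1]
    - [[254,-52,101],[0,0,-2.21],-1]

```text
clock: 2.75
tcp_pos: [0.4225, 0.005, 0.1301]
orientation: [0.001, 0.743, 0.669, 0.001]
wrist_force: [1.9, -0.5, 0.4]
finger_gap: 0.0851
grip_force: 0.0
```

Run:
```python
from h import *
s=env.get_state();p=env.read_camera("wrist");save(p,"w1.png")
for n in("ruler_grip","ruler_edge"):
    print(n,[(np.round(r["centre"],3).tolist(),round(r["confidence"],2)) for r in env.landmark_of(n,p)[:2]])
im=p["pixels"].astype(int)
print(proj(p,[[.4216,.0052,.042],[.496,-.0027,.014]],s))
plan(.4216,.0052,.012,-6)
```

```text
ruler_grip [([0.422, 0.009, 0.022], 0.74)]
ruler_edge [([0.496, -0.004, 0.009], 0.85)]
[[325.11019976 246.09339861]
 [437.05728922 231.82145453]]
t 2.9 shift [ -0.5   0.8 117.4] turn [-0.01 -0.    0.01] tcp [0.4211 0.0058 0.1294] F [-0.64 -0.68 -0.63]
```

View pics/w1.png

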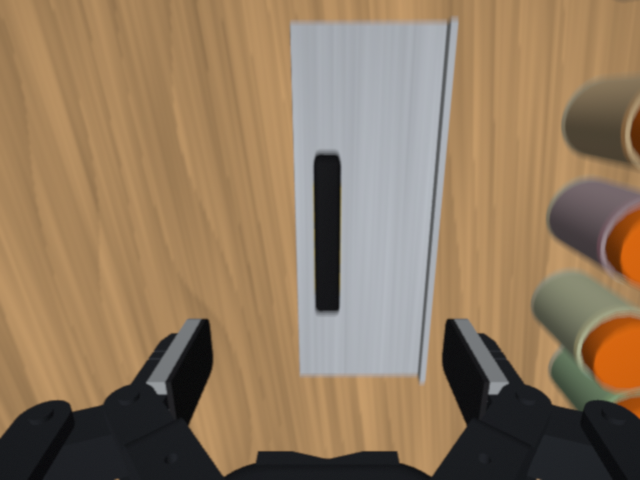

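The grip bar lies between the fingers and parallel to the pads, with its centre at (327,232), a few mm further +y than predicted. I'll descend and grasp.

Request:
move_arm:
  targets:
    - [[1,0,40],[0,0,0],-1]
    - [[3,0,80],[0,0,0],-1]
    - [[3,0,105],[0,0,0],-1]
    - [[3,0,117],[0,0,0],-1]
    - [[3,0,117],[0,0,0],-1]

```text
clock: 3.52
tcp_pos: [0.422, 0.0057, 0.0133]
orientation: [-0.0, 0.745, 0.668, -0.0]
wrist_force: [0.4, 0.4, 0.5]
finger_gap: 0.0852
grip_force: 0.0
```

Request:
move_arm:
  targets:
    - [[0,0,0],[0,0,0],1]
    - [[0,0,0],[0,0,0],1]
    - [[0,0,0],[0,0,0],1]
    - [[0,0,0],[0,0,0],1]
    - [[0,0,0],[0,0,0],1]
  squeeze: 60

```text
clock: 4.15
tcp_pos: [0.4227, 0.0064, 0.0138]
orientation: [0.001, 0.744, 0.668, 0.0]
wrist_force: [-0.4, -0.2, 6.1]
finger_gap: 0.0155
grip_force: 59.8
```

Run:
```python
from h import *
p=env.read_camera("top")
for n in("ruler_grip","ruler_edge"):
    print(n,[(np.round(r["centre"],3).tolist(),round(r["confidence"],2)) for r in env.landmark_of(n,p)[:2]])
im=p["pixels"].astype(int);save(p,"top1.png")
o=((im[...,0]-im[...,2]>100)&(im[...,0]>140)).astype(np.uint8);o[:,:290]=0;o[:,430:]=0;o[:150]=0;o[210:]=0
n,_,st,c=cv2.connectedComponentsWithStats(o)
for i in range(1,n):
    if st[i,4]>100: print("lid",st[i,4],unproj(p,c[i],.070).round(4))
ms=env.regions_of("ruler_edge",p)
m=ms[0]["mask"].astype(np.uint8);print(ms[0]["confidence"],m.sum())
ys,xs=np.where(m);print(xs.min(),xs.max(),ys.min(),ys.max())
for u,z in((xs.min(),.005),(xs.max(),.005)): 
    v=ys[(xs>u-3)&(xs<u+3)]; print(unproj(p,[(u,v.min()),(u,v.max())],z).round(4))
plan(.5,0,.012,-6)
```

```text
ruler_grip []
ruler_edge [([0.497, -0.002, 0.006], 0.7), ([0.585, 0.415, -0.001], 0.57)]
lid 437 [[ 0.609  -0.1342  0.07  ]]
lid 429 [[0.6048 0.0564 0.07  ]]
lid 431 [[ 0.5993 -0.0065  0.07  ]]
lid 430 [[ 0.5921 -0.0744  0.07  ]]
0.62 2076
275 400 231 279
[[0.4648 0.1295 0.005 ]
 [0.412  0.1308 0.005 ]]
[[ 0.4825 -0.1253  0.005 ]
 [ 0.45   -0.1243  0.005 ]]
t 4.35 shift [ 1.9 77.5  1.9] turn [ 0.01  0.   -0.01] tcp [0.4227 0.0064 0.0138] F [-0.24  0.59  5.48]
```

```bash
python3 -c "
from h import *
plan(.4875,-.024,.0143,-6.9)"
```

```text
t 4.35 shift [-23.3  67.7  -0.4] turn [0.01 0.   0.08] tcp [0.4227 0.0064 0.0138] F [-0.24  0.59  5.48]
```

Request:
move_arm:
  targets:
    - [[-6,12,-0.7],[0,0,0.03],1]
    - [[-12,26,-0.7],[0,0,0.06],1]
    - [[-18,40,-0.7],[0,0,0.09],1]
    - [[-23,54,-0.7],[0,0,0.09],1]
    - [[-23,67,-0.7],[0,0,0.09],1]

```text
clock: 4.97
tcp_pos: [0.4862, -0.0242, 0.0138]
orientation: [-0.0, 0.75, 0.662, -0.001]
wrist_force: [-6.6, 0.2, 8.4]
finger_gap: 0.015
grip_force: 60.2
```

Run:
```python
from h import *
plan(.4875,-.024,.0143,-6.9)
p=env.read_camera("top");im=p["pixels"].astype(int)
c=im[120:300,230:490].astype(np.uint8);cv2.imwrite("pics/top2.png",cv2.cvtColor(cv2.resize(c,None,fx=3,fy=3,interpolation=cv2.INTER_CUBIC),cv2.COLOR_RGB2BGR))
m=env.regions_of("ruler_edge",p)[0]["mask"]
us=[u for u in range(280,410) if m[:,u].any()]
uv=np.array([(u,np.where(m[:,u])[0].min()-.5) for u in us[8:-8]])
w=unproj(p,uv,.014);vx,vy,x,y=cv2.fitLine(np.float32(w[:,:2]),cv2.DIST_HUBER,0,.01,.01).ravel();print("edge",x,y,np.degrees(np.arctan(-vx/vy)))
for n in("ruler_edge",):
    print(n,[(np.round(r["centre"],3).tolist(),round(r["confidence"],2)) for r in env.landmark_of(n,p)[:2]])
```

```text
t 4.97 shift [ 0.4  1.3 -0.5] turn [-0.01  0.   -0.02] tcp [ 0.4862 -0.0242  0.0138] F [-6.6   0.24  8.37]
edge 0.56946754 0.053095177 -8.1461315
ruler_edge []
```

View pics/top2.png

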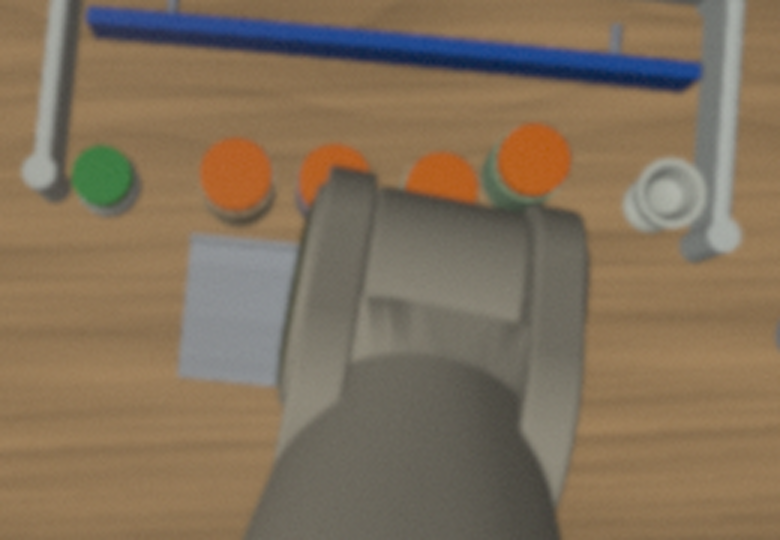

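The ruler is square and in front of the row, and its left end reaches just past the orange jar. The upward force of 8 N shows it is rubbing on the shelf, so I'll ease it up a little and advance.

Request:
move_arm:
  targets:
    - [[0,0,-1],[0,0,0],1]
    - [[0,3,-1],[0,0,0],1]
    - [[0,6,-1],[0,0,0],1]
    - [[0,9,-1],[0,0,0],1]
    - [[0,12,-1],[0,0,0],1]

```text
clock: 5.75
tcp_pos: [0.4976, -0.025, 0.0148]
orientation: [-0.001, 0.749, 0.662, -0.0]
wrist_force: [-3.4, 0.1, 0.1]
finger_gap: 0.0149
grip_force: 59.0
```

Request:
move_arm:
  targets:
    - [[0,4,0],[0,0,0],1]
    - [[0,9,0],[0,0,0],1]
    - [[0,14,0],[0,0,0],1]
    - [[0,19,0],[0,0,0],1]
    - [[0,24,0],[0,0,0],1]

```text
clock: 6.38
tcp_pos: [0.5224, -0.0282, 0.0148]
orientation: [0.0, 0.749, 0.662, -0.0]
wrist_force: [-4.3, 0.4, -1.5]
finger_gap: 0.0152
grip_force: 58.8
```

Request:
move_arm:
  targets:
    - [[0,5,0],[0,0,0],1]
    - [[0,10,0],[0,0,0],1]
    - [[0,15,0],[0,0,0],1]
    - [[0,20,0],[0,0,0],1]
    - [[0,24,0],[0,0,0],1]

```text
clock: 7.0
tcp_pos: [0.5463, -0.0311, 0.0149]
orientation: [0.0, 0.749, 0.662, 0.0]
wrist_force: [-1.9, -0.3, -2.4]
finger_gap: 0.0151
grip_force: 58.6
```

Run:
```python
from h import *
plan(.5637,-.0332,.0148,-6.9)
for c in("scene","top"):
    p=env.read_camera(c)
    for n in"abcd":
        r=env.landmark_of(f"jar_{n}_mid",p)
        if r:
            w=np.array(r[0]["centre"])[:2]-[.669,-.048]; print(c,n,round(r[0]["confidence"],2),"tier",np.round([w@[.9928,-.1201],w@[.1201,.9928]],4))
    save(p,c+"3.png")
```

```text
t 7.0 shift [ 0.1 17.5  0.1] turn [ 0.    0.   -0.02] tcp [ 0.5463 -0.0311  0.0149] F [-1.92 -0.27 -2.4 ]
scene a 0.83 tier [-0.0192  0.0972]
scene b 0.57 tier [-0.0232 -0.0918]
scene c 0.6 tier [-0.0257 -0.0402]
scene d 0.93 tier [-0.0219  0.0267]
top a 0.96 tier [-0.0214  0.0956]
top d 0.39 tier [-0.0252  0.0307]
```

View pics/scene3.png

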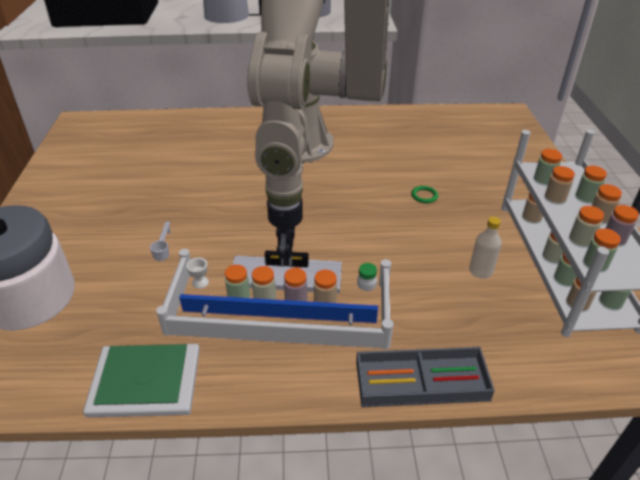

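The row is upright, straight along the edge and about 17 mm short of the bar. I'll advance in smaller steps now.

Request:
move_arm:
  targets:
    - [[0,2,0.4],[0,0,0],1]
    - [[0,5,0.4],[0,0,0],1]
    - [[0,8,0.4],[0,0,0],1]
    - [[0,10,0.4],[0,0,0],1]
    - [[0,12,0.4],[0,0,0],1]

```text
clock: 8.12
tcp_pos: [0.5553, -0.032, 0.0142]
orientation: [-0.002, 0.749, 0.662, -0.002]
wrist_force: [-7.0, 0.5, 2.8]
finger_gap: 0.0151
grip_force: 59.6
```

Request:
move_arm:
  targets:
    - [[0,0.7,0],[0,0,0],1]
    - [[0,1.4,0],[0,0,0],1]
    - [[0,2,0],[0,0,0],1]

```text
clock: 8.5
tcp_pos: [0.5573, -0.0323, 0.0142]
orientation: [-0.002, 0.749, 0.662, -0.001]
wrist_force: [-7.3, 0.7, 2.6]
finger_gap: 0.015
grip_force: 59.6
```

Request:
move_arm:
  targets:
    - [[0,0,-0.3],[0,0,0],1]
    - [[0,0.7,-0.3],[0,0,0],1]
    - [[0,1.4,-0.3],[0,0,0],1]
    - [[0,2,-0.3],[0,0,0],1]

```text
clock: 9.0
tcp_pos: [0.5617, -0.033, 0.0146]
orientation: [-0.0, 0.749, 0.662, -0.0]
wrist_force: [-2.4, 0.8, -3.6]
finger_gap: 0.0155
grip_force: 58.6
```

Request:
move_arm:
  targets:
    - [[0,0.5,0],[0,0,0],1]
    - [[0,1,0],[0,0,0],1]

```text
clock: 9.25
tcp_pos: [0.5627, -0.0331, 0.0148]
orientation: [-0.0, 0.749, 0.662, -0.0]
wrist_force: [-2.4, 0.3, -4.5]
finger_gap: 0.0151
grip_force: 58.6
```

Request:
move_arm:
  targets:
    - [[0,0.5,0.1],[0,0,0],1]
    - [[0,1,0.1],[0,0,0],1]

```text
clock: 9.5
tcp_pos: [0.5637, -0.0333, 0.0148]
orientation: [0.0, 0.749, 0.662, -0.0]
wrist_force: [-2.9, -0.0, -3.5]
finger_gap: 0.0153
grip_force: 58.7
```

Request:
move_arm:
  targets:
    - [[0,0.5,0],[0,0,0],1]
    - [[0,1,0],[0,0,0],1]

```text
clock: 9.75
tcp_pos: [0.5647, -0.0334, 0.0148]
orientation: [0.0, 0.749, 0.662, -0.0]
wrist_force: [-3.2, 0.8, -3.5]
finger_gap: 0.0151
grip_force: 58.6
```

Request:
move_arm:
  targets:
    - [[0,0.5,0],[0,0,0],1]
    - [[0,1,0],[0,0,0],1]

```text
clock: 10.0
tcp_pos: [0.5656, -0.0335, 0.0148]
orientation: [-0.0, 0.749, 0.662, -0.0]
wrist_force: [-4.0, 0.3, -2.2]
finger_gap: 0.015
grip_force: 58.8
```

Request:
move_arm:
  targets:
    - [[0,0.5,0],[0,0,0],1]
    - [[0,1,0],[0,0,0],1]

```text
clock: 10.25
tcp_pos: [0.5657, -0.0336, 0.0148]
orientation: [-0.001, 0.749, 0.662, -0.001]
wrist_force: [-6.3, -0.3, -0.4]
finger_gap: 0.015
grip_force: 59.2
```

Request:
move_arm:
  targets:
    - [[0,0.5,0],[0,0,0],1]
    - [[0,0.5,0],[0,0,0],1]

```text
clock: 10.5
tcp_pos: [0.5658, -0.0336, 0.0148]
orientation: [-0.001, 0.749, 0.662, -0.001]
wrist_force: [-7.3, -0.1, 0.2]
finger_gap: 0.0153
grip_force: 59.3
```

Run:
```python
from h import *
plan(.5637,-.0332,.0148,-6.9);print(env.get_state()["ft_torque"])
p=env.read_camera("scene")
for n in"abcd":
    r=env.landmark_of(f"jar_{n}_mid",p)
    if r:
        w=np.array(r[0]["centre"])[:2]-[.669,-.048]; print(n,"tier",np.round([w@[.9928,-.1201],w@[.1201,.9928]],4))
c=p["pixels"][230:350,150:410];cv2.imwrite("pics/s4.png",cv2.cvtColor(cv2.resize(c,None,fx=3,fy=3,interpolation=cv2.INTER_CUBIC),cv2.COLOR_RGB2BGR))
```

```text
t 10.5 shift [ 0.2 -2.1 -0. ] turn [-0.01  0.   -0.01] tcp [ 0.5658 -0.0336  0.0148] F [-7.29 -0.1   0.2 ]
[-0.01098962  1.37019944  0.15979276]
a tier [0.0013 0.0961]
b tier [-0.0045 -0.0921]
c tier [-0.0084 -0.0395]
d tier [-0.0077  0.0305]
```

View pics/s4.png

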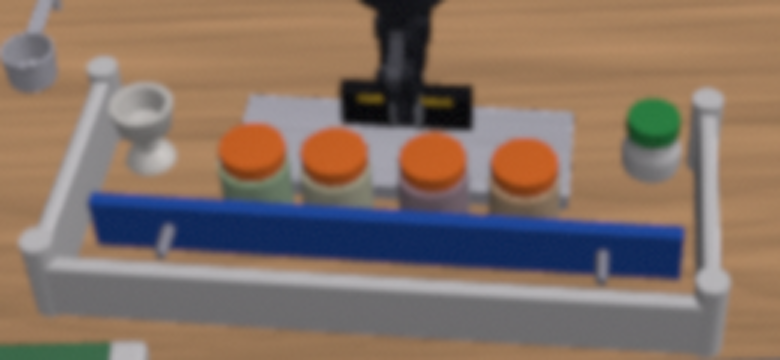

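The jars look upright and at the bar. The TCP has stopped moving and the force is rising, so I'll add a little push and hold.

Request:
move_arm:
  targets:
    - [[0,0.5,0],[0,0,0],1]
    - [[0,1,0],[0,0,0],1]
    - [[0,1,0],[0,0,0],1]
    - [[0,1,0],[0,0,0],1]

```text
clock: 11.25
tcp_pos: [0.5658, -0.0337, 0.0147]
orientation: [-0.001, 0.749, 0.662, -0.002]
wrist_force: [-9.1, -0.0, 2.9]
finger_gap: 0.0154
grip_force: 59.6
```

Run:
```python
from h import *
plan(.5637,-.0332,.0148,-6.9);print(env.get_state()["ft_torque"])
```

```text
t 11.25 shift [ 0.2 -2.1 -0. ] turn [-0.02  0.   -0.01] tcp [ 0.5658 -0.0337  0.0147] F [-9.06 -0.03  2.92]
[0.00270484 1.8137663  0.16052961]
```

Request:
move_arm:
  targets:
    - [[0,-1,0.2],[0,0,0],1]
    - [[0,-2,0.4],[0,0,0],1]
    - [[0,-2,0.4],[0,0,0],1]
  squeeze: 20

```text
clock: 11.62
tcp_pos: [0.5658, -0.0337, 0.0146]
orientation: [0.0, 0.749, 0.662, -0.0]
wrist_force: [-5.5, -0.5, 0.5]
finger_gap: 0.0151
grip_force: 59.3
```

Run:
```python
from h import *
plan(.5658,-.0337,.0143,-6.9)
```

```text
t 11.62 shift [-0.   0.   0.3] turn [-0.    0.   -0.01] tcp [ 0.5658 -0.0337  0.0146] F [-5.53 -0.51  0.54]
```

Request:
move_arm:
  targets:
    - [[0,-0.7,0.3],[0,0,0],1]
    - [[0,-0.7,0.3],[0,0,0],0.6]
    - [[0,-0.7,0.3],[0,0,0],0.4]
    - [[0,-0.7,0.3],[0,0,0],0.2]
    - [[0,-0.7,0.3],[0,0,0],0.0]

```text
clock: 12.25
tcp_pos: [0.5663, -0.0335, 0.0145]
orientation: [0.001, 0.749, 0.662, 0.0]
wrist_force: [-0.3, -0.5, -0.7]
finger_gap: 0.0429
grip_force: 0.0
```

Request:
move_arm:
  targets:
    - [[0,0,0],[0,0,0],0]
    - [[0,0,0],[0,0,0],0]
    - [[0,0,-5],[0,0,0],0]

```text
clock: 12.62
tcp_pos: [0.5651, -0.0334, 0.0189]
orientation: [-0.0, 0.749, 0.662, -0.0]
wrist_force: [-0.4, -0.6, -0.0]
finger_gap: 0.0429
grip_force: 0.0
```

Released with no contact. I'll lift straight up and then retreat.

Request:
move_arm:
  targets:
    - [[0,0,-15],[0,0,0],0]
    - [[0,0,-40],[0,0,0],0]
    - [[0,0,-80],[0,0,0],0]
    - [[0,0,-120],[0,0,0],0]
    - [[0,0,-160],[0,0,0],0]

```text
clock: 13.25
tcp_pos: [0.5655, -0.0334, 0.1818]
orientation: [0.001, 0.749, 0.662, 0.0]
wrist_force: [-0.0, 0.0, 0.1]
finger_gap: 0.0426
grip_force: 0.0
```

Request:
move_arm:
  targets:
    - [[0,-40,0],[0,0,0],0]
    - [[0,-80,0],[0,0,0],0]
    - [[-40,-120,0],[0,0,0],0]
    - [[80,-150,0],[0,0,0],0]
    - [[130,-150,0],[0,0,0],0]

```text
clock: 13.88
tcp_pos: [0.4332, 0.0645, 0.1807]
orientation: [0.001, 0.752, 0.659, 0.001]
wrist_force: [0.6, 0.4, 0.3]
finger_gap: 0.0428
grip_force: 0.0
```

Run:
```python
from h import *
p=env.read_camera("top");im=p["pixels"].astype(int)
for n in("ruler_edge","ruler_grip"):
    print(n,[(np.round(r["centre"],3).tolist(),round(r["confidence"],2)) for r in env.landmark_of(n,p)[:1]])
o=((im[...,0]-im[...,2]>100)&(im[...,0]>140)).astype(np.uint8);o[:,:290]=0;o[:,430:]=0;o[:140]=0;o[210:]=0
n,_,st,c=cv2.connectedComponentsWithStats(o)
for i in range(1,n):
    if st[i,4]>100:
        w=unproj(p,c[i],.070)[0,:2]-[.669,-.048];print("lid tier",np.round([w@[.9928,-.1201],w@[.1201,.9928]],4))
m=env.regions_of("ruler_edge",p)[0]["mask"]
us=[u for u in range(270,420) if m[:,u].any()]
uv=np.array([(u,np.where(m[:,u])[0].max()+.5) for u in us[8:-8]])
w=unproj(p,uv,.005);vx,vy,x,y=cv2.fitLine(np.float32(w[:,:2]),cv2.DIST_HUBER,0,.01,.01).ravel();print("rear",x,y,np.degrees(np.arctan(-vx/vy)))
c=im[120:300,230:490].astype(np.uint8);cv2.imwrite("pics/top5.png",cv2.cvtColor(cv2.resize(c,None,fx=3,fy=3,interpolation=cv2.INTER_CUBIC),cv2.COLOR_RGB2BGR))
```

```text
ruler_edge [([0.64, -0.04, 0.009], 0.56)]
ruler_grip [([0.567, -0.037, 0.021], 0.88)]
lid tier [-0.0135  0.0948]
lid tier [-0.0105  0.0319]
lid tier [-0.0076 -0.0358]
lid tier [-0.0059 -0.0928]
rear 0.54176486 -0.02847934 -6.873359
```

View pics/top5.png

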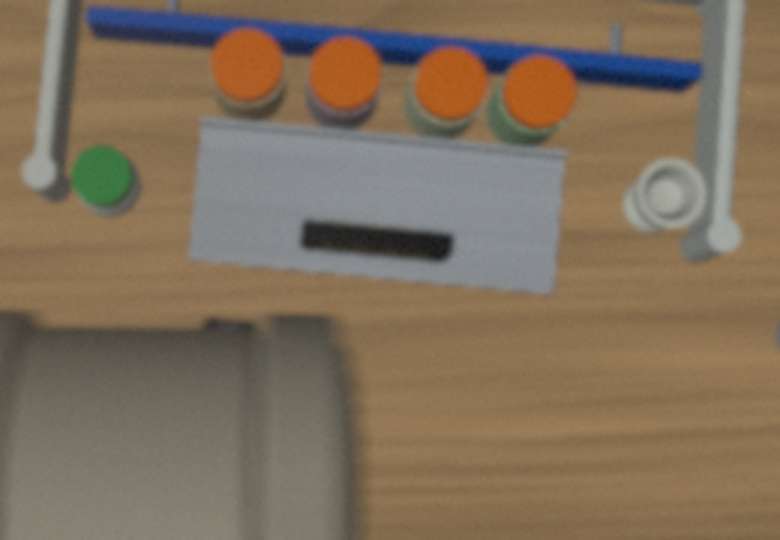

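The row is parallel to the bar and the ruler, and everything stands upright. My lid mask was cropped, so I'll redo the gap check.

Run:
```python
from h import *
p=env.read_camera("top");im=p["pixels"].astype(int)
o=((im[...,0]-im[...,2]>100)&(im[...,0]>140)).astype(np.uint8);o[:,:290]=0;o[:,430:]=0;o[:120]=0;o[210:]=0
n,_,st,c=cv2.connectedComponentsWithStats(o)
L=[unproj(p,c[i],.072)[0,:2] for i in range(1,n) if st[i,4]>100]
m=env.regions_of("ruler_edge",p)[0]["mask"]
us=[u for u in range(270,420) if m[:,u].any()]
for f,z in((np.min,.014),(np.max,.005)):
    uv=np.array([(u,f(np.where(m[:,u])[0])+(.5 if f is np.max else -.5)) for u in us[8:-8]])
    w=unproj(p,uv,z);vx,vy,x,y=cv2.fitLine(np.float32(w[:,:2]),cv2.DIST_HUBER,0,.01,.01).ravel();a=np.arctan(-vx/vy)
    print("yaw",np.degrees(a),"jar dist",[round(float((l-[x,y])@[np.cos(a),np.sin(a)]),4) for l in L])
r=env.landmark_of("ruler_edge",p)[0]["centre"];g=env.landmark_of("ruler_grip",p)[0]["centre"];a=np.radians(-6.9)
for q,d in((r,0),(g,.075)): print([np.round([(l-q[:2])@[np.cos(a),np.sin(a)]-d,(l-q[:2])@[-np.sin(a),np.cos(a)]],4).tolist() for l in L])
```

```text
yaw -6.3949466 jar dist [0.0263, 0.026, 0.0253, 0.0248]
yaw -6.831948 jar dist [0.1219, 0.1221, 0.1218, 0.1218]Traceback (most recent call last):
  File "<stdin>", line 12, in <module>
IndexError: list index out of range
```

```bash
python3 -c "
from h import *
print(env.hand_in())"
```

```text
the job is handed in; nothing more can be done
None
```

I pushed the four jars home against the blue bar with about 9 N at the wrist and let go of the ruler, which lies along the front of the row within about 2 mm of the jars; the job is handed in at about 14 s, with no verdict returned.

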